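# Open the vial press and load a vial

### The job

Open the small vial press: lift its counterweighted arm by the handle bar past the balance point and ease it back until it rests by itself against its stop screw, never letting it drop or slam and never forcing it against the screw. Then stand the amber vial upright and fully home in the press's socket, leaving the arm resting open and the other things on the bench where they are.

Things in the scene. Friction and masses are not known exactly. Their poses are not given: they have to be found in the camera images.
- press: Vial press, fixed to the bench: steel base plate (x -75 to 112, y -68 to 68 mm, 12 mm thick), two grey columns 112 mm high (x 35 to 65, y 54 to 66 mm either side) that carry the hinge of a swinging arm, a white socket block, a stop post. Origin on the bench, z up; the front (towards the robot) is its -x. Place and yaw differ each time.
- press_arm (a joint): Angle of the press's arm: 0 closed (level, pointing to the press's -x over the socket), grows as the handle rises and goes back over the hinge; 1.57 upright. Below its balance point it falls shut, above it it falls open. Between 1.32 and 1.87, differently each time, it meets the stop screw and rests there. Over 1.4 rad/s either way, or over 0.65 rad/s opening beyond 1.2 rad, counts as dropped.
- hinge (a point): Point on the arm's hinge axis midway between the columns, 95 mm above the bench; its axes are the press's: the hinge axis is y. The hinge is only lightly damped: let go with the handle more than about 3 mm short of its resting place, the arm drops too fast.
- handle (a point): Middle of the handle bar: round steel, 14 mm diameter, parallel to the hinge axis, 150 mm from it, 84 mm free between the struts. Closed it lies 95 mm above the bench, free below for 80 mm and on both sides for 40 mm. Can be pinched from above; it turns between the pads as the arm swings. About 2 N up lifts it; past the balance point it leans on the hand with up to 3 N. Its axes turn with the arm.
- weight (a point): Centre of the counterweight, a dark steel roller 42 mm in diameter, 50 mm long, on a stalk above and behind the hinge (30 mm behind, 70 mm above it when closed). Its mass differs each time and is not known, so the balance point lies anywhere between 0.5 and 1.1 rad. The arm is a yoke of two flat struts, 18 mm wide, at y = +-46 mm, with a small rubber foot between.
- stop_post: Fixed grey post, 163 mm high, on the base plate behind the arm's +y strut (x 95, y 46 mm of the press); origin in its middle at bench level. Carries the stop screw (10 mm steel, 155 mm above the bench, pointing to the press's -x) that stops the +y strut. How far it reaches out is not measured. The resting arm bears on it with 2 to 8 N; over 25 N (about 7 N pushed at the handle) counts as forcing.
- socket_floor (a point): Centre of the socket's floor, 14 mm above the bench, 85 mm in front of the hinge, z up. The socket is a round hole of 33 mm diameter, 22 mm deep, with 2 mm chamfer, in a white block 56 x 56 mm whose top is 36 mm above the bench; nothing is above it when the arm rests open.
- vial_mid (a point): Centre (half-way up) of the amber vial that stands on the bench left of the press: brown bottle 30 mm in diameter up to 52 mm, black cap 25 mm in diameter up to 62 mm, total 62 mm high, about 60 g. z is its long axis. Fully home in the socket its centre is 31 mm above the socket floor.
- tape_roll: Roll of tape lying flat, 95 mm across, 19 mm high; bystander, origin under its middle.
- dropper: Small dropper bottle, 25 mm across, 78 mm high; bystander, origin under its middle.
- tube_rack: Tube rack 68 x 118 x 62 mm; bystander, origin under its middle.
- petri: Lower of two stacked Petri dishes, 64 mm across, 16 mm high each; bystander, origin under its middle.
- timer: Bench timer 62 x 66 x 18 mm; bystander, origin under its middle.
Mind the look-alikes: they are no part of the job. Leave any blue, green or red look-alike of the part that bears vial_mid alone.

How it is judged:
On the way:
1. the arm rests open by itself on the stop screw, not touched by the fingers (value of joint press_arm above 1.27 rad and contact force between stop_post and anything else above 0.5 N and contact force between the fingers and press below 0.1 N and velocity of joint press_arm below 0.05 rad/s), for 0.3 s.
At the end, for the whole second after the job is handed in: The arm rests open by itself on its stop screw (angle above 1.27 rad, at rest), and the vial stands upright (cap up, within 0.12 rad) in the socket, its base within 3 mm of the socket floor and its centre within 5 mm of the socket's axis (value of joint press_arm above 1.27 rad and contact force between stop_post and anything else above 0.5 N and z of vial_mid in the frame of socket_floor between 0.028 and 0.034 m and horizontal distance between vial_mid and socket_floor below 0.005 m and angle between the z axis of vial_mid and the z axis of socket_floor, either way round below 0.12 rad and angle between vial_mid's own z axis and vertical below 0.12 rad and velocity of joint press_arm below 0.05 rad/s); the robot touches nothing.
It fails at once if the arm drops or is slammed (faster than 1.4 rad/s, or opening faster than 0.65 rad/s beyond 1.2 rad) (velocity of joint press_arm above 1.4 rad/s or velocity of joint press_arm below -1.4 rad/s or (value of joint press_arm above 1.2 rad and velocity of joint press_arm above 0.65 rad/s)).
It fails at once if the arm is forced against its stop screw (more than 25 N) (contact force between stop_post and anything else above 25 N).
It fails at once if a bystander is moved more than 30 mm (distance of any of tape_roll, dropper, tube_rack, petri, timer from where it was at the start of the episode above 0.03 m).
It also fails if it takes over 72 s, if anything falls off the work surface, if the arm or the gripper's body presses on something with over 40 N, if the wrist force passes 120 N, or if a joint passes its speed limit or range.

### The arm

A 6-joint arm with a two-finger parallel gripper is mounted at the origin on the work surface; the furniture and walls round the work are solid. World frame = base frame: x ahead of the robot, y to its left, z up, the work surface at z = 0. Lengths are in m, angles in rad, forces in N, time in s.
With the tool pointing down it reaches from about 0.375 to 0.975 m from the base axis. Payload 3.8 kg.
Tool frame: the origin (TCP) lies on the centre line of the jaws, within the pads' length; the fingertips stand 14 mm ahead of it and the grasp point (between the pads) lies 5 mm behind it (bot.finger_overhang is the distance from the TCP to the fingertips, in m); y points along the fingers, x is the direction in which the jaws open and shut, and the axes are right-handed (so a half turn about y gives the same grasp; the last joint's range is limited). The gripper opens to 85 mm and grips with 20 to 120 N. Pads are 22 mm wide; open, the fingers measure 114 mm over their backs; the gripper's body (76 mm by 85 mm) begins 54 mm behind the grasp point. The pads swing forward as they close: fully open they stand 13 mm farther back than shut.
Start: joints at [-1.215, 0.264, 1.604, -0, 1.274, -0.037], TCP at [0.258, -0.624, 0.245] pointing down, gripper open.
Joint ranges: [-2.63, 2.63], [-0.94, 2.18], [0.31, 2.57], [-1.31, 4.45], [0, 2.66], [-2.55, 2.55]. Speed limits (rad/s): [2.57, 2.57, 3.14, 3.14, 3.14, 3.14].

### API

Orientations are given as a rotation vector (axis times angle).
In Python, from workcell import readout, read_camera, bot, spotter gives the robot as it stands.
- The arm moves only by the tool jog_arm, never from a script. Its argument "increments" is a list of rows, each a list of 7 numbers: the shift along the tool's x, y, z in m, then the turn, a rotation vector about the tool's x, y, z in rad, then the opening, from 0 (shut) to 1 (fully open). A call has 1 to 10 rows; each row shifts and turns the pose as measured when the row begins, along the tool's axes as they then stand; what a row does not reach is not made up. A row lasts 1/8 s, in which the tool goes at most 62.5 mm and 10.7 degrees, less where a joint would pass 70% of its speed; a pose out of reach is approached as far as the arm can. A call with a gripper value outside its range is refused whole. The fingers move at their own pace and stop on an object; "force" is the grip in N (left out, the last holds). Time passes only in rows, so rows that do not move let the fingers close. It gives the time, the measured TCP pose, the force and the opening at its end, in the units of the state.
- readout.read_state(): the state, without advancing time (a new reading comes with each control period).
- read_camera(name): name is "side" or "top" or "wrist"; returns a dict with "img" (420x560x3 uint8, blue, green, red), "range_z" (420x560 float32, m along the optical axis (not along the pixel's ray), 0 where there is no reading), "fx", "fy", "cx", "cy" (pixels), "distortion" ([k1, k2, p1, p2, k3] as OpenCV has them; the pictures are not rectified), "world_from_camera" (4x4, takes a point from camera to world coordinates). Camera axes: x right, y down, z forward; pixel columns grow to the right and rows downward; lengths in m; the calibration is good to about 2 mm. A picture is of the moment at which its call begins.
- bot.finish_job(): hands the job in, once; it reports no verdict.
Trained networks look in a picture, given as the dict that the camera call returned (one of the last four; its "shot" number tells which), for a name from the list of things; names that differ only in an ending like _2 or _b are one class to them, and where a whole thing is asked for, a point or a joint stands for the part that bears it (a point fixed in the world has none). Each returns a list of dicts, best first, with "p" (0 to 1); they miss things now and then, are a little off and sometimes report something else, mostly with a low value. They report only what shows in the picture. A call takes as long as a camera call. They do not tell look-alikes from the thing itself.
- spotter.masks_of(picture, thing): "mask" (420x560 bool, what is visible of it) and "location" ([column, row] in pixels, amid what is visible of it).
- spotter.spot_point(picture, thing): "location" ([column, row] in pixels: a listed point, or the origin of a listed thing).
The state is a dict: "time": time; "q": joint angles; "joint_vel": joint speeds; "joint_torque": joint torques, N m; "tool_pos": TCP position; "tcp_rot": TCP orientation; "wrist_force": force on the tool from outside, world axes, zero at the start; "torque": the same for the moment, N m; "width": opening from 0.0 (shut) to 1.0 (fully open).
Only numpy, scipy, OpenCV 4.12 (cv2) and the standard library are available. Lean on these libraries where they do the work, as an engineer would, in place of code of your own. Each camera call takes 0.05 s, during which the arm holds its last target. There are 200 camera calls.

## Working session

There is one attempt and no reset: what is moved stays moved. The work goes in short steps, Python scripts to look and compute and a tool call to move; the robot and the scene stay as the last step left them, time stands still between calls to the robot, and variables do not carry over. Pictures are saved under pics/ and viewed, about 8 in all and at most 12, crops included, and the job is handed in when it is done.

Besides the shell and the picture viewer there is one more tool, called after "Emit:" by a JSON object that holds its "method" and its "body". jog_arm: Moves the arm, as the interface text tells. Its arguments: {"type":"object","properties":{"increments":{"type":"array"},"force":{"type":"number"}},"required":["increments"]}

```bash
mkdir -p pics; ls
cat > h.py <<'E'
import numpy as np, cv2
from workcell import readout, read_camera, bot, spotter
def px2w(p,uv,z=None,r=3):
    K=np.array([[p['fx'],0,p['cx']],[0,p['fy'],p['cy']],[0,0,1]])
    n=cv2.undistortPoints(np.array([[uv]],float),K,np.array(p['distortion'],float))[0,0]
    T=np.array(p['world_from_camera']); d=np.array([n[0],n[1],1.])
    if z is None:
        u,v=int(round(uv[0])),int(round(uv[1])); a=p['range_z'][max(0,v-r):v+r+1,max(0,u-r):u+r+1]; a=a[a>0]
        s=np.median(a)
    else:
        w=T[:3,:3]@d; s=(z-T[2,3])/w[2]
    return T[:3,:3]@(d*s)+T[:3,3]
def cloud(p,m):
    v,u=np.nonzero(m&(p['range_z']>0)); s=p['range_z'][v,u]
    K=np.array([[p['fx'],0,p['cx']],[0,p['fy'],p['cy']],[0,0,1]])
    n=cv2.undistortPoints(np.stack([u,v],1)[:,None].astype(float),K,np.array(p['distortion'],float))[:,0]
    T=np.array(p['world_from_camera'])
    return (T[:3,:3]@np.c_[n*s[:,None],s].T).T+T[:3,3]
E
cat > a.py <<'E'
from h import *
np.set_printoptions(precision=4,suppress=True)
print(readout.read_state())
for c in ['top','side']:
    p=read_camera(c); cv2.imwrite(f'pics/{c}0.png',p['img'])
    print(c,np.array(p['world_from_camera']))
    for t in ['hinge','handle','weight','socket_floor','vial_mid','stop_post','press']:
        for d in spotter.spot_point(p,t)[:4]: print(t,round(d['p'],2),np.round(d['location'],1), px2w(p,d['location']))
E
python3 a.py
```

```text
pics
{'time': 0.0, 'q': array([-1.2149,  0.2648,  1.6054, -0.    ,  1.2737, -0.0369]), 'joint_vel': array([ 0.0007, -0.0009,  0.0004,  0.001 , -0.0008, -0.0008]), 'joint_torque': array([ -0.    , -51.5116, -36.7308,  -0.0002,   0.013 ,  -0.    ]), 'tool_pos': array([ 0.2581, -0.6229,  0.2439]), 'tcp_rot': array([-1.3684,  0.9165, -0.9135]), 'wrist_force': array([-0.5127,  0.1183,  0.1286]), 'torque': array([ 0.0194, -0.0045,  0.0079]), 'width': 1.0009116752021696}
top [[-0.0247 -0.9956  0.0904  0.2904]
 [-0.9996  0.026   0.013   0.0727]
 [-0.0153 -0.0901 -0.9958  1.7438]
 [ 0.      0.      0.      1.    ]]
hinge 0.87 [220.7 175.2] [0.5871 0.2394 0.0148]
handle 0.79 [232.6 212.1] [0.4584 0.2007 0.0134]
handle 0.57 [228.8 198.2] [0.4964 0.2062 0.0955]
weight 0.58 [210.9 163.6] [0.5969 0.2539 0.1779]
socket_floor 0.85 [232.  197.3] [0.4991 0.1957 0.0949]
vial_mid 0.65 [178.4 203.7] [0.493  0.3886 0.0078]
vial_mid 0.48 [160.3 204.7] [0.4881 0.4462 0.0354]
vial_mid 0.44 [221.3 267.8] [0.2692 0.2433 0.01  ]
vial_mid 0.38 [122.4 207.3] [0.4801 0.5719 0.0599]
press 0.94 [221.8 188.4] [0.5416 0.2366 0.0113]
side [[-0.8556 -0.2725  0.4402 -0.3104]
 [-0.5174  0.422  -0.7444  1.3287]
 [ 0.0171 -0.8646 -0.5021  0.9786]
 [ 0.      0.      0.      1.    ]]
hinge 0.97 [213.7 225.9] [0.5849 0.2387 0.1016]
handle 0.58 [261.  231.6] [0.4426 0.1829 0.0993]
weight 0.62 [205.3 208.4] [0.5929 0.2643 0.1756]
socket_floor 0.95 [240.9 252.8] [0.4859 0.233  0.0319]
socket_floor 0.55 [277.8 273.6] [0.3405 0.2466 0.0181]
vial_mid 0.72 [169.7 315.8] [0.4705 0.5804 0.0405]
vial_mid 0.66 [301.  275.8] [0.2596 0.249  0.0446]
vial_mid 0.61 [213.4 274.3] [0.4815 0.3788 0.0428]
vial_mid 0.57 [195.9 285.4] [0.4895 0.4489 0.0454]
stop_post 0.82 [200.9 259.4] [0.5876 0.308  0.0125]
press 0.98 [229.6 254.8] [0.5198 0.2474 0.0199]
```

```bash
python3 -c "
import cv2
a=cv2.imread('pics/top0.png')[130:310,80:320];b=cv2.imread('pics/side0.png')[170:350,120:360]
cv2.imwrite('pics/c0.png',cv2.resize(cv2.vconcat([a,b]),None,fx=1.65,fy=1.65) if 0 else cv2.resize(cv2.hconcat([a,b]),(800,300),interpolation=cv2.INTER_CUBIC))"
```

```text
(no output)
```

View pics/c0.png

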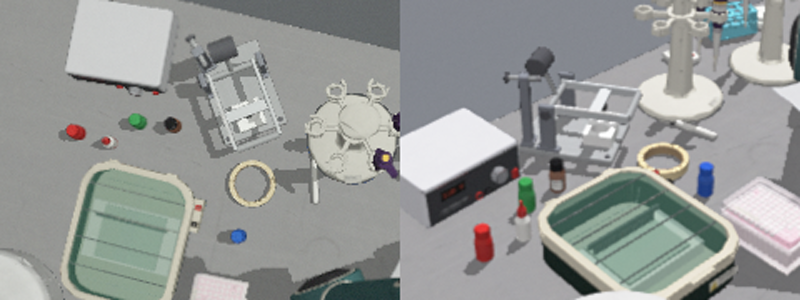

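View pics/side0.png

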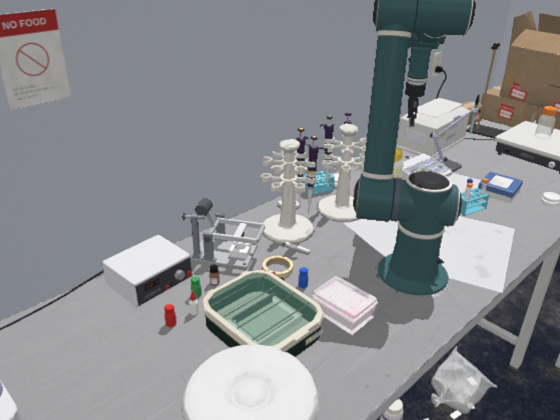

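```bash
cat > b.py <<'E'
from h import *
from scipy.spatial.transform import Rotation as R
np.set_printoptions(precision=3,suppress=True,linewidth=200)
print(R.from_rotvec(readout.read_state()['tcp_rot']).as_matrix())
H=np.full((20,28),-1.)  # x 0..1, y -0.7..0.7
for c in ['top','side']:
    p=read_camera(c); P=cloud(p,np.ones(p['range_z'].shape,bool))
    i=np.floor(P[:,0]/.05).astype(int); j=np.floor((P[:,1]+.7)/.05).astype(int)
    k=(i>=0)&(i<20)&(j>=0)&(j<28)&(P[:,2]<1.5)
    if c=='side':k&=(P[:,2]<.5)
    np.maximum.at(H,(i[k],j[k]),P[k,2])
print('y',[round(-.7+.05*j,2) for j in range(28)])
for i in range(20): print('%.2f'%(i*.05),' '.join('%3d'%(100*h) for h in H[i]))
E
python3 b.py
```

```text
[[ 0.383  0.     0.924]
 [-0.924 -0.     0.383]
 [ 0.    -1.    -0.   ]]
y [-0.7, -0.65, -0.6, -0.55, -0.5, -0.45, -0.4, -0.35, -0.3, -0.25, -0.2, -0.15, -0.1, -0.05, 0.0, 0.05, 0.1, 0.15, 0.2, 0.25, 0.3, 0.35, 0.4, 0.45, 0.5, 0.55, 0.6, 0.65]
0.00   1   1 -100 -100 -100 -100   0   0 -84 -100  80  80  79  34  34  33   1   0   7   7   7   7   1   0   1   1  14  14
0.05   1 -100 -100 -100   0   2   1  72  75  77  79  80  80  33  36  32  29   1   7   7   7   7   1   1   1  12  14  14
0.10   4 -100   0   0  67  70  72  74  75  77  78  80  80  79  59  43  30   1   7   7   7   8   8   9   9  12  14  14
0.15   4  60  61  66  68  70  72  73  74  74  73  80  80  80  61  44  31   1   7   7   7   9   9   9   8   8  14  14
0.20   5  61  61  35  68  69  70  69   1   1   1  79  80  80  25   1   1   1   6   5   8   9   9   9   9   9  13  14
0.25  33  62  62  62  67  67  14   1  28  27  27   1   1   0   1   0   1   1   6   6   9   8   9   9   8   9   1   0
0.30   1  62  62  18  18  18  14  27  33  34  33  27   1   1   1   2   0   2   2   2   9   9   8   9   8   9   0   1
0.35   1   1   1   0  14  13
[... 957 characters left out ...]
 -100 -100 -100 -100 -100 -100 -100 -100 -100 -100 -100 -100 -100 -100 -100 -100 -100 -100  47  93  92  90  89  87   2   2   1
0.80 -100 -100 -100 -100 -100 -100 -100 -100 -100 -100 -100 -100 -100 -100 -100 -100 -100 -100 -100 -100 -100 -100 -100  49  87  86  85  77
0.85 -100 -100 -100 -100 -100 -100 -100 -100 -100 -100 -100 -100 -100 -100 -100 -100 -100 -100 -100 -100 -100 -100 -100 -100 -100 -100 -100  67
0.90 -100 -100 -100 -100 -100 -100 -100 -100 -100 -100 -100 -100 -100 -100 -100 -100 -100 -100 -100 -100 -100 -100 -100 -100 -100 -100 -100 -100
0.95 -100 -100 -100 -100 -100 -100 -100 -100 -100 -100 -100 -100 -100 -100 -100 -100 -100 -100 -100 -100 -100 -100 -100 -100 -100 -100 -100 -100
```

Emit:
{"method": "jog_arm", "body": {"increments": [[0,-0.06,0,0,0,0,1],[0,-0.06,0,0,0,0,1],[-0.03,-0.05,0,0,0,0,1],[-0.04,-0.045,0,0,0,0,1],[-0.04,-0.04,0,0,0,0,1],[-0.05,0,0,0,0,0,1],[-0.05,0,0,0,0,0,1],[-0.04,0,0,0,0,0,1]]}}

```text
time: 1.9
tool_pos: [0.1606, -0.3878, 0.5082]
tcp_rot: [-1.369, 0.916, -0.914]
wrist_force: [0.4, -0.3, 0.2]
width: 0.999
```

Emit:
{"method": "jog_arm", "body": {"increments": [[-0.003,0,0.055,0,-0.13,0,1],[-0.003,0,0.055,0,-0.13,0,1],[-0.003,0,0.055,0,-0.13,0,1],[-0.003,0,0.055,0,-0.13,0,1],[-0.003,0,0.055,0,-0.13,0,1],[-0.003,0,0.055,0,-0.13,0,1],[-0.003,0,0.055,0,-0.13,0,1],[-0.003,0,0.055,0,-0.13,0,1],[-0.003,0,0.055,0,-0.13,0,1],[-0.003,0,0.055,0,-0.13,0,1]]}}

```text
time: 3.15
tool_pos: [0.4216, 0.0676, 0.5083]
tcp_rot: [-1.574, -0.123, 0.116]
wrist_force: [1.6, 0.3, -0.1]
width: 1.0
```

Emit:
{"method": "jog_arm", "body": {"increments": [[-0.003,0,0.055,0,-0.13,0,1],[-0.003,0,0.055,0,-0.13,0,1],[-0.003,0,0.055,0,-0.13,0,1],[0,0,0,0,0,0,1]]}}

```text
time: 3.65
tool_pos: [0.3631, 0.2307, 0.5069]
tcp_rot: [-1.532, -0.445, 0.438]
wrist_force: [0.2, -0.3, 0.4]
width: 0.998
```

```bash
cat > c.py <<'E'
from h import *
import sys
np.set_printoptions(precision=4,suppress=True)
n=sys.argv[1]
s=readout.read_state(); print(s['time'],s['tool_pos'],s['tcp_rot'],s['q'])
p=read_camera('wrist'); cv2.imwrite(f'pics/{n}.png',p['img']); print(np.array(p['world_from_camera']))
for t in ['hinge','handle','weight','socket_floor','vial_mid','stop_post','press']:
    for d in spotter.spot_point(p,t)[:4]: print(t,round(d['p'],2),np.round(d['location'],1), px2w(p,d['location']))
import pickle; pickle.dump(p,open(f'{n}.pkl','wb'))
E
python3 c.py w1
```

```text
3.65 [0.3631 0.2307 0.5069] [-1.5316 -0.445   0.4378] [ 0.5135 -0.2564  1.6587 -0.0072  1.7362 -0.0506]
[[ 0.8451  0.5068  0.1703  0.3197]
 [ 0.5346 -0.8022 -0.266   0.2971]
 [ 0.0018  0.3158 -0.9488  0.6347]
 [ 0.      0.      0.      1.    ]]
hinge 0.67 [412.5 216.9] [0.5793 0.2391 0.0989]
handle 0.69 [319.8 198.4] [0.4429 0.1885 0.1013]
weight 0.96 [448.1 240.3] [0.5996 0.2474 0.1814]
socket_floor 0.82 [351.2 186.5] [0.4908 0.22   0.0351]
vial_mid 0.87 [234.6  99.8] [0.2616 0.2393 0.0612]
vial_mid 0.83 [399.2 109.2] [0.4771 0.3594 0.0539]
vial_mid 0.72 [436.9  67.1] [0.486  0.4352 0.0585]
stop_post 0.59 [425.8 182.9] [0.5571 0.2919 0.1115]
press 0.97 [368.2 196.8] [0.5035 0.2287 0.0984]
```

View pics/w1.png

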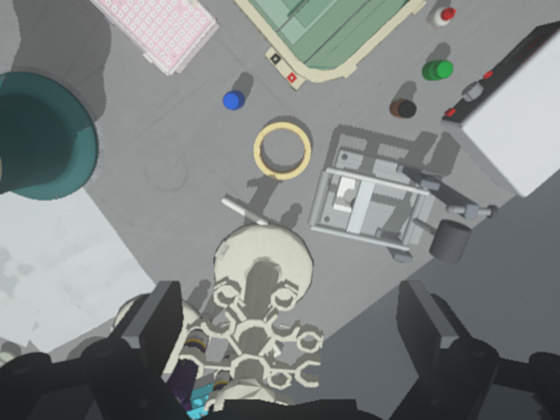

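```bash
cat > d.py <<'E'
from h import *
import pickle,sys
from scipy.optimize import minimize
np.set_printoptions(precision=4,suppress=True)
p=pickle.load(open(sys.argv[1],'rb')); P=cloud(p,np.ones(p['range_z'].shape,bool))
k=(np.hypot(P[:,0]-.51,P[:,1]-.22)<.16)
P=P[k]
def loc(q,A):
    c,s=np.cos(q[2]),np.sin(q[2]); d=A[:,:2]-q[:2]; return np.c_[d[:,0]*c+d[:,1]*s,-d[:,0]*s+d[:,1]*c]
def rd(L,x0,x1,y0,y1):
    dx=np.maximum(np.maximum(x0-L[:,0],L[:,0]-x1),0);dy=np.maximum(np.maximum(y0-L[:,1],L[:,1]-y1),0); return np.hypot(dx,dy)
A=P[(P[:,2]>.085)&(P[:,2]<.112)]; B=P[(P[:,2]>.009)&(P[:,2]<.016)]; W=P[(P[:,2]>.033)&(P[:,2]<.039)]
def sl(L,c,h): return np.abs(L-c)-h
def f(q):
    L=loc(q,A); d=np.minimum.reduce([np.hypot(L[:,0]+.1,np.maximum(abs(L[:,1])-.046,0)),*[np.hypot(np.maximum(abs(L[:,0]+.025)-.075,0),L[:,1]-y) for y in(-.046,.046)]])
    e=rd(loc(q,B),-.075,.112,-.068,.068); w=rd(loc(q,W),-.063,-.007,-.028,.028)
    m=lambda d:np.mean(np.minimum(d,.015)**2)
    return 1e6*(m(d)+2*m(e)+2*m(w))
best=min((minimize(f,[.53,.22,y],method='Nelder-Mead',options=dict(xatol=1e-5,fatol=1e-5,maxiter=2000)) for y in(.25,.35,.45)),key=lambda r:r.fun)
q=best.x; print(len(A),len(B),len(W),best.fun,q)
c,s=np.cos(q[2]),np.sin(q[2]); M=np.array([[c,-s],[s,c]])
for n,v in dict(handle=(-.1,0),hinge=(.05,0),socket=(-.035,0)).items(): print(n,q[:2]+M@v)
L=loc(q,A); b=L[(abs(L[:,1])<.03)&(abs(L[:,0]+.1)<.02)]; print('bar x',np.median(b[:,0]), np.polyfit(b[:,1],b[:,0],1)); 
L=loc(q,W);print('W',L.min(0),L.max(0)); L=loc(q,B);print('B',np.percentile(L,[1,99],axis=0))
E
python3 d.py w1.pkl
python3 - <<'E'
from h import *
import pickle
p=pickle.load(open('w1.pkl','rb')); P=cloud(p,np.ones(p['range_z'].shape,bool))
k=(np.hypot(P[:,0]-.477,P[:,1]-.365)<.03)&(P[:,2]>.02)
c=P[k&(P[:,2]>.056)]; print('cap top',c.mean(0),np.ptp(c,axis=0),len(c)); print(P[k].mean(0),np.ptp(P[k],axis=0))
E
```

```text
3800 4898 517 202.51260723717797 [0.536  0.2208 0.3265]
handle [0.4413 0.1888]
hinge [0.5833 0.2369]
socket [0.5028 0.2096]
bar x -0.10119593027387082 [-0.0102 -0.101 ]
W [-0.0636 -0.061 ] [0.099  0.1661]
B [[-0.1404 -0.1125]
 [ 0.1092  0.0671]]
cap top [0.48593233 0.36583042 0.06071172] [0.02423753 0.02435202 0.00788207] 237
[0.48256658 0.36458299 0.05171796] [0.02691157 0.02896784 0.04403411]
```

```bash
cat > t.py <<'E'
from h import *
import sys
from scipy.spatial.transform import Rotation as R
np.set_printoptions(precision=4,suppress=True)
# usage: t.py x y z yaw -> remaining move in the tool axes (tool down)
s=readout.read_state(); M=R.from_rotvec(s['tcp_rot']).as_matrix()
x,y,z,w=map(float,sys.argv[1:5])
G=np.array([[np.cos(w),0,-np.sin(w)],[np.sin(w),0,np.cos(w)],[0,-1,0]]); G[:,2]=np.cross(G[:,0],G[:,1])
print('t',s['time'],'pos',s['tool_pos'],'F',s['wrist_force'],'w',s['width'])
print('shift in present tool axes',M.T@(np.array([x,y,z])-s['tool_pos']),'turn',R.from_matrix(M.T@G).as_rotvec())
E
python3 t.py .441 .1885 .25 .33
```

```text
t 4.05 pos [0.3657 0.2267 0.5069] F [-0.076  -0.0942 -0.3424] w 1.0022675773705763
shift in present tool axes [ 0.0434  0.2576 -0.0699] turn [0.0081 0.2226 0.0034]
```

Emit:
{"method": "jog_arm", "body": {"increments": [[0.012,0.05,-0.02,0.008,0.111,0.003,0.5],[0.012,0.05,-0.02,0,0.111,0,0.5],[0.01,0.05,-0.015,0,0,0,0.5],[0.01,0.04,-0.015,0,0,0,0.5],[0,0,0,0,0,0,0.5]]}}

```text
time: 4.68
tool_pos: [0.4392, 0.1756, 0.314]
tcp_rot: [-1.554, -0.249, 0.242]
wrist_force: [-0.4, -0.3, 0.5]
width: 0.5
```

```bash
python3 t.py .441 .1885 .16 .33
python3 - <<'E'
from h import *
import pickle
p=read_camera('wrist'); pickle.dump(p,open('w2.pkl','wb')); cv2.imwrite('pics/w2.png',p['img'])
for t in ['handle','socket_floor']:
  for d in spotter.spot_point(p,t)[:2]: print(t,d['p'],d['location'],px2w(p,d['location'],.102 if t=='handle' else .014))
E
python3 d.py w2.pkl
```

```text
t 4.675 pos [0.4392 0.1756 0.314 ] F [-0.3834 -0.2656  0.4658] w 0.499727941402102
shift in present tool axes [0.0049 0.154  0.0115] turn [-0.0016 -0.0168  0.0049]
handle 0.85 [295.1, 167.1] [0.44094891 0.18735408 0.102     ]
socket_floor 0.62 [351.5, 152.9] [0.50447639 0.20706644 0.014     ]
10128 11179 1228 187.29564215202998 [0.5364 0.2211 0.3312]
handle [0.4419 0.1886]
hinge [0.5837 0.2373]
socket [0.5034 0.2097]
bar x -0.10071387240847217 [-0.0125 -0.1008]
W [-0.0639 -0.0594] [0.0869 0.1499]
B [[-0.1316 -0.1132]
 [ 0.1082  0.0669]]
```

View pics/w2.png

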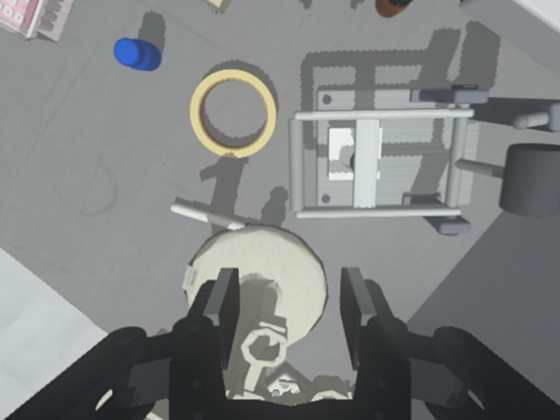

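Emit:
{"method": "jog_arm", "body": {"increments": [[0.003,0.05,0.006,0,-0.02,0.004,0.5],[0.002,0.05,0.006,0,0,0,0.5],[0,0.05,0,0,0,0,0.5],[0,0,0,0,0,0,0.5]]}}

```text
time: 5.32
tool_pos: [0.4522, 0.1973, 0.1807]
tcp_rot: [-1.545, -0.292, 0.238]
wrist_force: [-0.1, 0.0, 1.0]
width: 0.502
```

```bash
python3 t.py .441 .1885 .09 .335
```

```text
t 5.325 pos [0.4522 0.1973 0.1807] F [-0.082   0.0033  0.9768] w 0.501773653373779
shift in present tool axes [-0.0167  0.0902 -0.0049] turn [-0.0034  0.0029  0.0354]
```

Emit:
{"method": "jog_arm", "body": {"increments": [[-0.015,0.02,-0.004,-0.003,0.003,0.035,0.5],[0,0.02,0,0,0,0,0.5],[0,0,0,0,0,0,0.5]]}}

```text
time: 5.7
tool_pos: [0.4441, 0.1905, 0.1471]
tcp_rot: [-1.553, -0.271, 0.255]
wrist_force: [0.2, 0.2, 0.1]
width: 0.5
```

```bash
python3 t.py .441 .1885 .09 .335
```

```text
t 5.7 pos [0.4441 0.1905 0.1471] F [0.1789 0.2474 0.1384] w 0.500213280365289
shift in present tool axes [-0.0042  0.057  -0.0009] turn [-0.0004  0.0005  0.01  ]
```

Emit:
{"method": "jog_arm", "body": {"increments": [[-0.003,0.02,-0.001,0,0,0.01,0.5],[-0.001,0.02,0,0,0,0,0.5],[0,0.016,0,0,0,0,0.5],[0,0.002,0,0,0,0,0.5]]}}

```text
time: 6.2
tool_pos: [0.4432, 0.1888, 0.0898]
tcp_rot: [-1.554, -0.266, 0.259]
wrist_force: [0.4, -0.1, -0.3]
width: 0.5
```

```bash
python3 t.py .441 .1885 .09 .335
```

```text
t 6.2 pos [0.4432 0.1888 0.0898] F [ 0.3939 -0.1333 -0.2893] w 0.4995230696965802
shift in present tool axes [-0.0021 -0.0002  0.0005] turn [-0.0003  0.0002  0.0045]
```

Emit:
{"method": "jog_arm", "body": {"increments": [[-0.002,0,0,0,0,0.004,0.3],[0,0,0,0,0,0,0.1],[0,0,0,0,0,0,0.05],[0,0,0,0,0,0,0.05]], "force": 25}}

```text
time: 6.7
tool_pos: [0.4423, 0.1884, 0.0908]
tcp_rot: [-1.554, -0.265, 0.261]
wrist_force: [1.0, 0.7, -2.5]
width: 0.149
```

```bash
python3 t.py .441 .1885 .09 .335
```

```text
t 6.7 pos [0.4423 0.1884 0.0908] F [ 0.9527  0.6603 -2.4816] w 0.1489950723776536
shift in present tool axes [-0.0011  0.0008  0.0005] turn [-0.0003  0.      0.0023]
```

Emit:
{"method": "jog_arm", "body": {"increments": [[0.0005,-0.012,0,0,0,0,0.05],[0.0014,-0.012,0,0,0,0,0.05],[0.0024,-0.0118,0,0,0,0,0.05],[0.0033,-0.0115,0,0,0,0,0.05]]}}

```text
time: 7.2
tool_pos: [0.4499, 0.1911, 0.1412]
tcp_rot: [-1.554, -0.265, 0.26]
wrist_force: [3.3, 1.7, -4.0]
width: 0.15
```

```bash
cat > g.py <<'E'
from h import *
from scipy.spatial.transform import Rotation as R
np.set_printoptions(precision=4,suppress=True)
s=readout.read_state(); M=R.from_rotvec(s['tcp_rot']).as_matrix(); w=.333
X=np.array([np.cos(w),np.sin(w),0]);Y=np.array([-np.sin(w),np.cos(w),0])
C=np.array([.4423,.1884,.0908])+.15*X; d=s['tool_pos']-C
h,z=d@X,d[2]; th=np.arctan2(z,-h); F=s['wrist_force']
t=np.array([np.sin(th),np.cos(th)]); r=np.array([-np.cos(th),np.sin(th)]); f=np.array([F@X,F[2]])
print('time %.2f th %.3f r %.4f lat %.4f Ftan(open+) %.2f Frad(out+) %.2f Flat %.2f w %.3f'%(s['time'],th,np.hypot(h,z),d@Y,f@t,f@r,F@Y,s['width']))
G=np.array([[X[0],0,Y[0]],[X[1],0,Y[1]],[0,-1,0]]);G[:,2]=np.cross(G[:,0],G[:,1])
print('turn err',R.from_matrix(M.T@G).as_rotvec(), 'jv',np.abs(s['joint_vel']).max())
def tgt(a): 
    p=C+.15*(-np.cos(a)*X)+np.array([0,0,.15*np.sin(a)]); return M.T@(p-s['tool_pos'])
for a in [.1,.2,.3,.4]: print(round(th+a,3),tgt(th+a))
E
python3 g.py
```

```text
time 7.20 th 0.341 r 0.1506 lat 0.0000 Ftan(open+) -2.58 Frad(out+) -4.81 Flat 0.52 w 0.150
turn err [-0.0003  0.002   0.0031] jv 0.19218957229438832
0.441 [ 0.0063 -0.0136 -0.    ]
0.541 [ 0.0134 -0.0268 -0.    ]
0.641 [ 0.0218 -0.0393 -0.    ]
0.741 [ 0.0314 -0.0508 -0.0001]
```

Emit:
{"method": "jog_arm", "body": {"increments": [[0.005,-0.0112,0,0,0,0.002,0.05],[0.0055,-0.0108,0,0,0,0,0.05],[0.0062,-0.0103,0,0,0,0,0.05],[0.007,-0.0098,0,0,0,0,0.05]]}}

```text
time: 7.7
tool_pos: [0.4718, 0.1986, 0.1861]
tcp_rot: [-1.555, -0.26, 0.266]
wrist_force: [-0.6, -1.2, -1.4]
width: 0.151
```

```bash
python3 g.py
```

```text
time 7.70 th 0.676 r 0.1523 lat 0.0000 Ftan(open+) -1.73 Frad(out+) -0.11 Flat -0.90 w 0.151
turn err [-0.0001  0.0021 -0.0035] jv 0.20424803818486884
0.776 [ 0.0117 -0.0098 -0.    ]
0.876 [ 0.0227 -0.02   -0.0001]
0.976 [ 0.0347 -0.0291 -0.0001]
1.076 [ 0.0475 -0.0369 -0.0001]
```

Emit:
{"method": "jog_arm", "body": {"increments": [[0.0079,-0.0091,0,0,0.002,-0.003,0.05],[0.0086,-0.0084,0,0,0,0,0.05],[0.0092,-0.0077,0,0,0,0,0.05],[0.0098,-0.0069,0,0,0,0,0.05]]}}

```text
time: 8.2
tool_pos: [0.5064, 0.2105, 0.2222]
tcp_rot: [-1.556, -0.259, 0.264]
wrist_force: [-3.1, -0.7, 4.0]
width: 0.146
```

```bash
python3 g.py
```

```text
time 8.20 th 1.012 r 0.1550 lat -0.0000 Ftan(open+) -0.58 Frad(out+) 5.13 Flat 0.35 w 0.146
turn err [ 0.0001  0.     -0.0033] jv 0.241779121561677
1.112 [ 0.0157 -0.0032  0.    ]
1.212 [ 0.0294 -0.0092  0.    ]
1.312 [ 0.0437 -0.0138  0.    ]
1.412 [ 0.0584 -0.0169  0.    ]
```

```bash
sed -i 's/+.15\*X; d=/+.15*X+[0,0,.006]; d=/' g.py; python3 g.py
```

```text
time 8.20 th 0.991 r 0.1499 lat -0.0000 Ftan(open+) -0.47 Frad(out+) 5.14 Flat 0.35 w 0.146
turn err [ 0.0001  0.     -0.0033] jv 0.241779121561677
1.091 [ 0.0129 -0.0077  0.    ]
1.191 [ 0.0265 -0.014   0.    ]
1.291 [ 0.0406 -0.0189  0.    ]
1.391 [ 0.0552 -0.0224  0.    ]
```

Emit:
{"method": "jog_arm", "body": {"increments": [[0.0046,-0.004,0,0,0,-0.003,0.05],[0.0052,-0.003,0,0,0,0,0.05],[0.0053,-0.0028,0,0,0,0,0.05]]}}

```text
time: 8.57
tool_pos: [0.5237, 0.2165, 0.2332]
tcp_rot: [-1.554, -0.265, 0.258]
wrist_force: [-0.4, -0.6, -0.5]
width: 0.15
```

```bash
python3 g.py
python3 - <<'E'
from h import *
p=read_camera('side'); cv2.imwrite('pics/s2.png',cv2.resize(p['img'][130:270,160:300],(700,700),interpolation=cv2.INTER_CUBIC))
E
```

```text
time 8.57 th 1.133 r 0.1506 lat -0.0000 Ftan(open+) -0.67 Frad(out+) -0.19 Flat -0.44 w 0.150
turn err [0.0001 0.0001 0.0041] jv 0.11749887482674491
1.233 [ 0.0141 -0.0051  0.    ]
1.333 [ 0.0285 -0.0093  0.    ]
1.433 [ 0.0433 -0.012   0.    ]
1.533 [ 0.0582 -0.0133  0.    ]
```

View pics/s2.png

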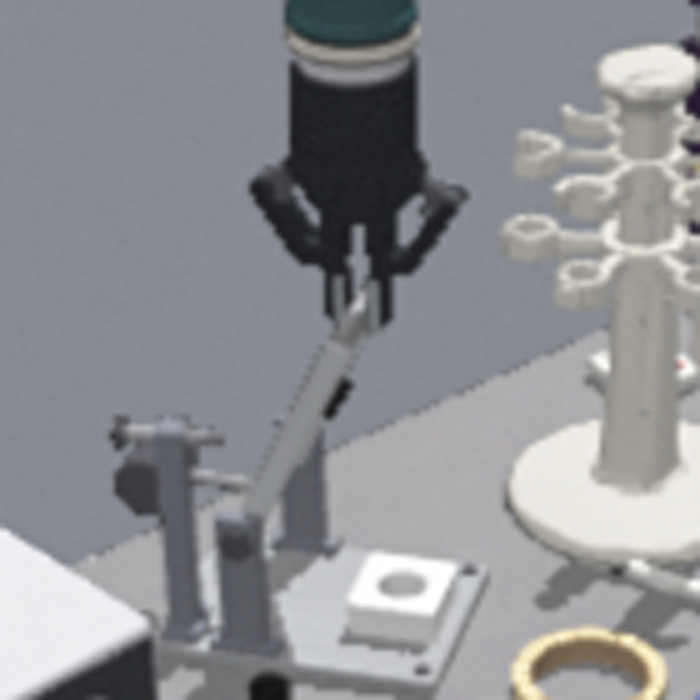

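```bash
cat > e.py <<'E'
from h import *
from scipy.optimize import brentq
np.set_printoptions(precision=4,suppress=True)
w=.333;X=np.array([np.cos(w),np.sin(w),0]);Y=np.array([-np.sin(w),np.cos(w),0])
O=np.array([.5365,.2211,0])
for c in ['side','wrist']:
    p=read_camera(c);P=cloud(p,np.ones(p['range_z'].shape,bool))-O
    L=np.c_[P@X,P@Y,P[:,2]]
    k=(abs(L[:,1]-.046)<.012)&(abs(L[:,2]-.155)<.009)&(L[:,0]>.03)&(L[:,0]<.14)
    A=L[k]; print(c,len(A)); 
    if len(A)==0: continue
    h,e=np.histogram(A[:,0],np.arange(.03,.141,.004)); print(dict(zip((e*1000).round().astype(int).tolist(),h.tolist())))
    u=A[A[:,0]<.085]; print('yz of screw',u.mean(0))
    k=(abs(L[:,1]-.046)<.012)&(L[:,2]>.13)&(L[:,2]<.2)&(L[:,0]<.05)&(L[:,0]>-.1); S=L[k]
    if len(S)>10: q=np.polyfit(S[:,2],S[:,0],1); print('strut x(z)',q, 'angle',np.pi/2+np.arctan(q[0]))
for xs in np.arange(.04,.081,.004):
    xh=xs-.05; th=brentq(lambda t:min(xh*np.sin(t)+h*np.cos(t) for h in(.055,.065))-.009,.6,2.4); print(round(xs,3),round(th,3))
E
python3 e.py
```

```text
side 86
{30: 5, 34: 1, 38: 0, 42: 0, 46: 0, 50: 0, 54: 0, 58: 0, 62: 3, 66: 5, 70: 5, 74: 4, 78: 5, 82: 7, 86: 7, 90: 7, 94: 5, 98: 7, 102: 1, 106: 5, 110: 3, 114: 3, 118: 6, 122: 6, 126: 0, 130: 1, 134: 0}
yz of screw [0.0659 0.0473 0.1577]
strut x(z) [-0.4518  0.0943] angle 1.1464121341343454
wrist 3669
{30: 64, 34: 18, 38: 0, 42: 0, 46: 0, 50: 0, 54: 0, 58: 0, 62: 166, 66: 157, 70: 122, 74: 135, 78: 132, 82: 336, 86: 453, 90: 330, 94: 324, 98: 247, 102: 88, 106: 138, 110: 139, 114: 133, 118: 321, 122: 273, 126: 92, 130: 1, 134: 0}
yz of screw [0.0708 0.0441 0.1575]
strut x(z) [-0.4661  0.0985] angle 1.1346293302333716
0.04 1.229
0.044 1.299
0.048 1.37
0.052 1.443
0.056 1.516
0.06 1.586
0.064 1.647
0.068 1.707
0.072 1.766
0.076 1.822
0.08 1.877
```

Emit:
{"method": "jog_arm", "body": {"increments": [[0.0049,-0.0022,0,0,0,0.004,0.05],[0.005,-0.002,0,0,0,0,0.05],[0.0051,-0.0018,0,0,0,0,0.05],[0.0051,-0.0017,0,0,0,0,0.05],[0.0052,-0.0015,0,0,0,0,0.05]]}}

```text
time: 9.35
tool_pos: [0.5488, 0.2252, 0.2428]
tcp_rot: [-1.555, -0.261, 0.261]
wrist_force: [0.7, -0.5, 2.2]
width: 0.149
```

```bash
python3 g.py
```

```text
time 9.35 th 1.320 r 0.1507 lat -0.0000 Ftan(open+) 1.00 Frad(out+) 2.04 Flat -0.71 w 0.149
turn err [0.0001 0.0001 0.0001] jv 0.1146947803939162
1.42 [ 0.0149 -0.0024  0.    ]
1.52 [ 0.0298 -0.0039  0.    ]
1.62 [ 0.0448 -0.0039  0.    ]
1.72 [ 0.0597 -0.0024  0.    ]
```

Emit:
{"method": "jog_arm", "body": {"increments": [[0.0051,-0.0015,0,0,0,0,0.05],[0.0051,-0.001,0,0,0,0,0.05],[0.0051,-0.0008,0,0,0,0,0.05],[0.005,-0.0007,0,0,0,0,0.05],[0.004,-0.0004,0,0,0,0,0.05],[0,0,0,0,0,0,0.05]]}}

```text
time: 10.1
tool_pos: [0.5743, 0.234, 0.247]
tcp_rot: [-1.555, -0.262, 0.261]
wrist_force: [1.1, 1.1, 0.3]
width: 0.152
```

```bash
python3 g.py; python3 e.py | head -8
```

```text
time 10.10 th 1.502 r 0.1505 lat -0.0000 Ftan(open+) 1.42 Frad(out+) 0.18 Flat 0.67 w 0.152
turn err [0.     0.     0.0011] jv 0.002331012480265673
1.602 [0.015  0.0003 0.    ]
1.702 [0.03   0.0015 0.    ]
1.802 [0.0447 0.0042 0.    ]
1.902 [0.0591 0.0084 0.    ]
side 103
{30: 0, 34: 3, 38: 8, 42: 6, 46: 6, 50: 6, 54: 1, 58: 0, 62: 2, 66: 4, 70: 6, 74: 2, 78: 4, 82: 6, 86: 6, 90: 7, 94: 6, 98: 5, 102: 5, 106: 1, 110: 3, 114: 5, 118: 5, 122: 5, 126: 1, 130: 0, 134: 0}
yz of screw [0.0583 0.0492 0.1567]
strut x(z) [-0.0232  0.0466] angle 1.5476447013146637
wrist 3069
{30: 0, 34: 4, 38: 27, 42: 28, 46: 26, 50: 29, 54: 2, 58: 0, 62: 109, 66: 134, 70: 119, 74: 115, 78: 121, 82: 217, 86: 318, 90: 286, 94: 287, 98: 243, 102: 116, 106: 124, 110: 123, 114: 121, 118: 221, 122: 197, 126: 102, 130: 0, 134: 0}
yz of screw [0.0706 0.0443 0.1579]
strut x(z) [-0.0332  0.0488] angle 1.5375779972274746
```

Emit:
{"method": "jog_arm", "body": {"increments": [[0.003,-0.0001,0,0,0,0,0.05],[0.003,0,0,0,0,0,0.05],[0.002,0,0,0,0,0,0.05],[0,0,0,0,0,0,0.05]]}}

```text
time: 10.7
tool_pos: [0.5816, 0.2365, 0.2469]
tcp_rot: [-1.555, -0.261, 0.261]
wrist_force: [1.3, 0.1, -0.1]
width: 0.151
```

```bash
python3 g.py; python3 e.py | grep -A1 -e wrist -e side
```

```text
time 10.70 th 1.553 r 0.1502 lat -0.0000 Ftan(open+) 1.30 Frad(out+) -0.14 Flat -0.36 w 0.151
turn err [0.0001 0.     0.    ] jv 0.0011796070054750402
1.653 [0.015  0.0006 0.    ]
1.753 [0.0299 0.0026 0.    ]
1.853 [0.0444 0.0061 0.    ]
1.953 [0.0586 0.011  0.    ]
side 101
{30: 0, 34: 0, 38: 2, 42: 7, 46: 4, 50: 9, 54: 6, 58: 0, 62: 4, 66: 4, 70: 4, 74: 4, 78: 5, 82: 8, 86: 9, 90: 8, 94: 4, 98: 4, 102: 2, 106: 3, 110: 4, 114: 2, 118: 4, 122: 3, 126: 1, 130: 0, 134: 0}
--
wrist 3040
{30: 0, 34: 0, 38: 11, 42: 27, 46: 26, 50: 27, 54: 23, 58: 0, 62: 103, 66: 137, 70: 121, 74: 118, 78: 120, 82: 206, 86: 312, 90: 281, 94: 288, 98: 246, 102: 121, 106: 126, 110: 123, 114: 123, 118: 209, 122: 198, 126: 94, 130: 0, 134: 0}
```

Emit:
{"method": "jog_arm", "body": {"increments": [[0.002,0,0,0,0,0,0.05],[0.0015,0,0,0,0,0,0.05],[0,0,0,0,0,0,0.05]]}}

```text
time: 11.18
tool_pos: [0.5849, 0.2377, 0.2471]
tcp_rot: [-1.555, -0.261, 0.261]
wrist_force: [1.4, 0.1, 0.4]
width: 0.151
```

```bash
python3 g.py|head -1
```

```text
time 11.18 th 1.577 r 0.1503 lat -0.0001 Ftan(open+) 1.33 Frad(out+) 0.40 Flat -0.31 w 0.151
```

Emit:
{"method": "jog_arm", "body": {"increments": [[0.0015,0,0,0,0,0,0.05],[0,0,0,0,0,0,0.05]]}}

```text
time: 11.42
tool_pos: [0.5863, 0.2382, 0.2471]
tcp_rot: [-1.555, -0.261, 0.262]
wrist_force: [0.8, 1.3, -0.1]
width: 0.151
```

```bash
python3 g.py|head -1
```

```text
time 11.43 th 1.586 r 0.1503 lat -0.0001 Ftan(open+) 1.13 Frad(out+) -0.06 Flat 0.95 w 0.151
```

Emit:
{"method": "jog_arm", "body": {"increments": [[0.0013,0,0,0,0,0,0.05],[0,0,0,0,0,0,0.05]]}}

```text
time: 11.68
tool_pos: [0.5878, 0.2387, 0.2472]
tcp_rot: [-1.555, -0.261, 0.261]
wrist_force: [1.2, 0.2, 0.4]
width: 0.149
```

Emit:
{"method": "jog_arm", "body": {"increments": [[0.001,0,0,0,0,0,0.05],[0,0,0,0,0,0,0.05]]}}

```text
time: 11.92
tool_pos: [0.5887, 0.239, 0.2471]
tcp_rot: [-1.555, -0.261, 0.262]
wrist_force: [0.5, -0.3, 0.7]
width: 0.151
```

Emit:
{"method": "jog_arm", "body": {"increments": [[0.0008,0,0,0,0,0,0.05],[0,0,0,0,0,0,0.05]]}}

```text
time: 12.18
tool_pos: [0.5895, 0.2392, 0.247]
tcp_rot: [-1.555, -0.261, 0.261]
wrist_force: [0.2, 0.6, 0.7]
width: 0.152
```

```bash
python3 g.py|head -1;python3 e.py | grep -A1 -e wrist; python3 g.py|head -1
```

```text
time 12.18 th 1.609 r 0.1503 lat -0.0001 Ftan(open+) 0.36 Frad(out+) 0.76 Flat 0.49 w 0.152
wrist 2961
{30: 0, 34: 0, 38: 0, 42: 20, 46: 27, 50: 26, 54: 28, 58: 18, 62: 52, 66: 131, 70: 115, 74: 118, 78: 120, 82: 196, 86: 292, 90: 287, 94: 284, 98: 250, 102: 134, 106: 125, 110: 117, 114: 121, 118: 200, 122: 200, 126: 99, 130: 1, 134: 0}
time 12.28 th 1.609 r 0.1503 lat -0.0001 Ftan(open+) 1.21 Frad(out+) -0.20 Flat -0.42 w 0.146
```

Emit:
{"method": "jog_arm", "body": {"increments": [[0.001,0,0,0,0,0,0.05],[0,0,0,0,0,0,0.05]]}}

```text
time: 12.52
tool_pos: [0.5904, 0.2396, 0.2469]
tcp_rot: [-1.555, -0.261, 0.262]
wrist_force: [1.8, -0.2, -0.1]
width: 0.15
```

```bash
cat > n.py <<'E'
from h import *
w=.333;f=[]
for i in range(3):
    read_camera('wrist'); F=readout.read_state()['wrist_force']; f.append(F[0]*np.cos(w)+F[1]*np.sin(w))
print('Ftan',np.round(f,2),np.mean(f))
E
python3 n.py;  python3 g.py|head -1
```

```text
Ftan [1.13 0.95 1.13] 1.0692860779755957
time 12.68 th 1.615 r 0.1503 lat -0.0001 Ftan(open+) 1.16 Frad(out+) -0.62 Flat -1.23 w 0.149
```

Emit:
{"method": "jog_arm", "body": {"increments": [[0.001,0,0,0,0,0,0.05],[0,0,0,0,0,0,0.05]]}}

```text
time: 12.92
tool_pos: [0.5912, 0.2399, 0.2469]
tcp_rot: [-1.555, -0.261, 0.262]
wrist_force: [0.3, 0.7, 0.3]
width: 0.152
```

```bash
python3 n.py; python3 g.py|head -1
```

```text
Ftan [-0.19  0.25  0.45] 0.17182480205316394
time 13.07 th 1.621 r 0.1503 lat -0.0001 Ftan(open+) 0.47 Frad(out+) -0.26 Flat -0.09 w 0.148
```

Emit:
{"method": "jog_arm", "body": {"increments": [[0.0008,0,0,0,0,0,0.05],[0,0,0,0,0,0,0.05]]}}

```text
time: 13.32
tool_pos: [0.5921, 0.2402, 0.247]
tcp_rot: [-1.555, -0.261, 0.262]
wrist_force: [1.4, 0.6, -1.2]
width: 0.153
```

```bash
python3 n.py; python3 g.py|head -1
```

```text
Ftan [0.97 1.01 1.55] 1.1759014907730807
time 13.47 th 1.627 r 0.1504 lat -0.0000 Ftan(open+) 1.55 Frad(out+) -0.01 Flat -0.58 w 0.153
```

Emit:
{"method": "jog_arm", "body": {"increments": [[0.001,0,0,0,0,0,0.05],[0,0,0,0,0,0,0.05]]}}

```text
time: 13.72
tool_pos: [0.5929, 0.2404, 0.2469]
tcp_rot: [-1.555, -0.261, 0.262]
wrist_force: [0.6, -0.2, -0.6]
width: 0.154
```

```bash
python3 n.py; python3 g.py|head -1
```

```text
Ftan [1.03 0.06 0.33] 0.47155196653240816
time 13.88 th 1.633 r 0.1504 lat -0.0000 Ftan(open+) 0.37 Frad(out+) -0.62 Flat -0.17 w 0.148
```

Emit:
{"method": "jog_arm", "body": {"increments": [[0.0008,0,0,0,0,0,0.05],[0,0,0,0,0,0,0.05]]}}

```text
time: 14.12
tool_pos: [0.5934, 0.2406, 0.2469]
tcp_rot: [-1.555, -0.26, 0.263]
wrist_force: [1.1, 0.3, 0.8]
width: 0.147
```

```bash
python3 n.py; python3 g.py|head -1; python3 e.py | grep -A1 -e wrist
```

```text
Ftan [ 0.63 -0.23 -0.62] -0.073729079128747
time 14.28 th 1.636 r 0.1504 lat -0.0000 Ftan(open+) -0.59 Frad(out+) -0.51 Flat -1.08 w 0.149
wrist 2865
{30: 0, 34: 0, 38: 0, 42: 12, 46: 29, 50: 26, 54: 27, 58: 27, 62: 16, 66: 95, 70: 120, 74: 118, 78: 116, 82: 187, 86: 293, 90: 283, 94: 279, 98: 252, 102: 140, 106: 120, 110: 117, 114: 124, 118: 203, 122: 177, 126: 104, 130: 0, 134: 0}
```

Emit:
{"method": "jog_arm", "body": {"increments": [[0.0006,0,0,0,0,0,0.05],[0,0,0,0,0,0,0.05]]}}

```text
time: 14.62
tool_pos: [0.5937, 0.2407, 0.2469]
tcp_rot: [-1.555, -0.26, 0.263]
wrist_force: [-0.2, -0.7, 0.2]
width: 0.153
```

```bash
python3 n.py; python3 g.py|head -1
```

```text
Ftan [-1.75  0.73 -1.36] -0.7923776118619404
time 14.78 th 1.639 r 0.1504 lat -0.0001 Ftan(open+) -1.37 Frad(out+) 0.12 Flat 0.50 w 0.153
```

Emit:
{"method": "jog_arm", "body": {"increments": [[0,0,0,0,0,0,0.2],[0,0,0,0,0,0,0.3],[0,0,0,0,0,0,0.4],[0,0,0,0,0,0,0.45]]}}

```text
time: 15.28
tool_pos: [0.5942, 0.241, 0.2471]
tcp_rot: [-1.555, -0.261, 0.262]
wrist_force: [0.5, -0.4, -0.4]
width: 0.451
```

```bash
python3 g.py|head -1; python3 e.py | grep -A1 -e wrist
```

```text
time 15.28 th 1.642 r 0.1507 lat 0.0001 Ftan(open+) 0.32 Frad(out+) -0.40 Flat -0.54 w 0.451
wrist 2848
{30: 0, 34: 0, 38: 0, 42: 10, 46: 29, 50: 26, 54: 27, 58: 25, 62: 13, 66: 77, 70: 121, 74: 118, 78: 120, 82: 182, 86: 291, 90: 276, 94: 283, 98: 253, 102: 138, 106: 120, 110: 120, 114: 117, 118: 203, 122: 191, 126: 107, 130: 1, 134: 0}
```

Emit:
{"method": "jog_arm", "body": {"increments": [[0,-0.01,0,0,0,0,0.45],[0,-0.02,0,0,0,0,0.5],[0,-0.03,0,0,0,0,0.6],[0,-0.03,0,0,0,0,0.6],[0,0,0,0,0,0,0.6]]}}

```text
time: 16.0
tool_pos: [0.595, 0.2414, 0.3456]
tcp_rot: [-1.554, -0.265, 0.258]
wrist_force: [0.1, -0.5, -0.8]
width: 0.599
```

```bash
python3 t.py .486 .366 .2 .333
```

```text
t 16.0 pos [0.595  0.2414 0.3456] F [ 0.0601 -0.4933 -0.8167] w 0.5988010469825206
shift in present tool axes [-0.0629  0.1453  0.1534] turn [-0.0003  0.0001  0.0042]
```

Emit:
{"method": "jog_arm", "body": {"increments": [[-0.02,0,0.04,0,0,0.004,0.6],[-0.02,0,0.04,0,0,0,0.6],[-0.02,0.03,0.04,0,0,0,0.6],[-0.003,0.04,0.033,0,0,0,0.6],[0,0.03,0,0,0,0,0.6],[0,0,0,0,0,0,0.6]]}}

```text
time: 16.75
tool_pos: [0.4821, 0.3683, 0.2424]
tcp_rot: [-1.555, -0.261, 0.259]
wrist_force: [0.4, -0.4, -0.3]
width: 0.601
```

```bash
python3 t.py .486 .366 .041 .333
python3 - <<'E'
from h import *
for c in ['wrist','top']:
    p=read_camera(c); cv2.imwrite(f'pics/v_{c}.png',p['img'])
    for d in spotter.masks_of(p,'vial_mid')[:4]:
        P=cloud(p,d['mask']); k=P[:,2]>.056; m=P[k]
        print(c,round(d['p'],2),np.round(d['location']),'top',m.mean(0).round(4) if len(m) else P.mean(0),np.ptp(m,axis=0).round(3) if len(m) else '',p['img'][int(d['location'][1]),int(d['location'][0])])
E
```

```text
t 16.75 pos [0.4821 0.3683 0.2424] F [ 0.39   -0.4022 -0.2741] w 0.6012700844913602
shift in present tool axes [ 0.0027  0.2014 -0.0035] turn [-0.0002 -0.0014  0.0013]
wrist 0.92 [295. 184.] top [0.4865 0.3667 0.061 ] [0.024 0.025 0.008] [73 73 70]
wrist 0.64 [332. 110.] top [0.4962 0.4392 0.061 ] [0.025 0.025 0.007] [ 85 173  56]
wrist 0.59 [ 31. 228.] top [0.2604 0.2381 0.0606] [0.023 0.025 0.007] [136  79  55]
top 0.59 [122. 209.] top [0.4781 0.5689 0.0621] [0.024 0.023 0.017] [ 36  40 144]
top 0.29 [212. 162.] top [0.6012 0.2446 0.1649] [0.111 0.104 0.196] [164 167 163]
```

View pics/v_wrist.png

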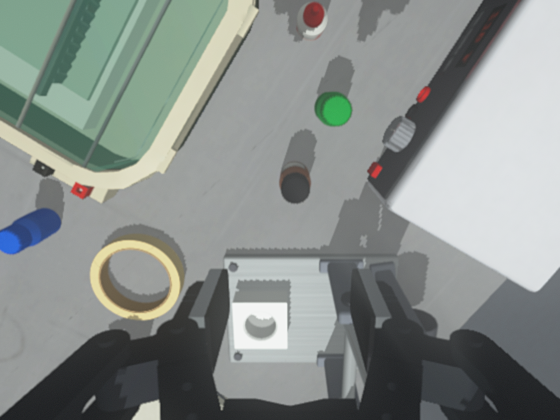

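Run:
```python
from h import *
import pickle
p=read_camera('wrist'); im=p['img']
P=cloud(p,np.ones(im.shape[:2],bool))
m=(im.min(2)>215).astype(np.uint8); m[:280]=0; m[:, :215]=0; m[:,310:]=0
n,l,s,c=cv2.connectedComponentsWithStats(m); i=1+np.argmax(s[1:,4]); print(s[i])
b=(l==i).astype(np.uint8); r=cv2.minAreaRect(cv2.findContours(b,0,2)[0][0]) 
r=cv2.minAreaRect(max(cv2.findContours(b,0,2)[0],key=cv2.contourArea)); print('block',r,px2w(p,r[0],.036))
# hole from depth: points deeper than top within block
g=cloud  # plane-depth of hole
v,u=np.mgrid[0:420,0:560]; box=cv2.fillConvexPoly(np.zeros((420,560),np.uint8),cv2.boxPoints(r).astype(int),1).astype(bool)
h=(box&(b==0)&(m==0)).astype(np.uint8); h=cv2.erode(h,np.ones((2,2)))
n,l,s,c=cv2.connectedComponentsWithStats(h); i=1+np.argmax(s[1:,4]); print('hole px',s[i],c[i])
K=np.array([[p['fx'],0,p['cx']],[0,p['fy'],p['cy']],[0,0,1]])
W=np.array([px2w(p,(a,bb),.036) for bb,a in zip(*np.nonzero(b))]); print('block rect centre world',cv2.minAreaRect((W[:,:2]*1000).astype(np.float32)))
for d in spotter.spot_point(p,'socket_floor')[:1]: print(d['p'],px2w(p,d['location'],.014))
```

```text
[ 228  301   54   46 1814]
block ((254.5, 323.5), (45.0, 53.0), 90.0) [0.50266388 0.20923659 0.036     ]
hole px [241 314  31  24 547] [255.30530165 326.00182815]
block rect centre world ((502.86431884765625, 208.6642303466797), (56.2983283996582, 55.79253387451172), 18.584402084350586)
0.69 [0.50077644 0.21205352 0.014     ]
```

Emit:
{"method": "jog_arm", "body": {"increments": [[0.002,0.05,-0.002,0,0,0,0.6],[0.001,0.05,0,0,0,0,0.6],[0,0.04,0,0,0,0,0.6],[0,0,0,0,0,0,0.6]]}}

```text
time: 17.55
tool_pos: [0.4971, 0.3715, 0.1131]
tcp_rot: [-1.544, -0.275, 0.237]
wrist_force: [-0.1, 0.0, 0.0]
width: 0.604
```

```bash
python3 t.py .4865 .3667 .041 .333
```

```text
t 17.55 pos [0.4971 0.3715 0.1131] F [-0.1406  0.0317  0.0392] w 0.6041799041707228
shift in present tool axes [-0.0134  0.0717 -0.0016] turn [-0.007  -0.0063  0.0251]
```

Emit:
{"method": "jog_arm", "body": {"increments": [[-0.012,0,-0.002,-0.007,-0.006,0.025,0.6],[0,0,0,0,0,0,0.6]]}}

```text
time: 17.8
tool_pos: [0.4883, 0.3667, 0.1173]
tcp_rot: [-1.553, -0.264, 0.258]
wrist_force: [0.0, -0.2, -0.9]
width: 0.601
```

```bash
python3 t.py .4865 .3667 .041 .333
```

```text
t 17.8 pos [0.4883 0.3667 0.1173] F [ 0.0221 -0.2378 -0.8956] w 0.6006967421965832
shift in present tool axes [-0.002   0.0763  0.0005] turn [-0.0011 -0.0005  0.0043]
```

Emit:
{"method": "jog_arm", "body": {"increments": [[-0.003,0.02,0,0,0,0.006,0.6],[-0.001,0.02,0,0,0,0.002,0.6],[-0.001,0.02,0,0,0,0.002,0.6],[0,0.01,0,0,0,0,0.6],[0,0,0,0,0,0,0.6]]}}

```text
time: 18.42
tool_pos: [0.4841, 0.3658, 0.0444]
tcp_rot: [-1.554, -0.258, 0.264]
wrist_force: [-0.7, 0.5, 0.2]
width: 0.598
```

```bash
python3 t.py .4865 .3667 .041 .333
```

```text
t 18.425 pos [0.4841 0.3658 0.0444] F [-0.6883  0.4699  0.2444] w 0.5981362799836285
shift in present tool axes [0.0026 0.0034 0.    ] turn [-0.002  -0.0003 -0.0032]
```

Emit:
{"method": "jog_arm", "body": {"increments": [[0.0025,0.003,0,-0.002,0,-0.003,0.5],[0,0,0,0,0,0,0.4],[0,0,0,0,0,0,0.25],[0,0,0,0,0,0,0.25],[0,0,0,0,0,0,0.25]], "force": 40}}

```text
time: 19.05
tool_pos: [0.488, 0.3677, 0.043]
tcp_rot: [-1.554, -0.263, 0.259]
wrist_force: [-0.3, -0.2, -0.4]
width: 0.319
```

```bash
python3 t.py .4865 .3667 .041 .333
```

```text
t 19.05 pos [0.488  0.3677 0.043 ] F [-0.2838 -0.2134 -0.4217] w 0.3186350066489124
shift in present tool axes [-0.0018  0.002  -0.0004] turn [-0.0008 -0.0004  0.0033]
```

Emit:
{"method": "jog_arm", "body": {"increments": [[0,-0.015,0,0,0,0.003,0.25],[0,-0.03,0,0,0,0,0.25],[0,-0.03,0,0,0,0,0.25],[-0.01,-0.03,0,0,0,0,0.25],[-0.01,-0.02,0,0,0,0,0.25],[-0.01,0,-0.02,0,0,0,0.25],[-0.005,0,-0.03,0,0,0,0.25],[0,0,-0.03,0,0,0,0.25],[0,0,-0.02,0,0,0,0.25],[0,0,0,0,0,0,0.25]]}}

```text
time: 20.3
tool_pos: [0.4865, 0.2537, 0.1753]
tcp_rot: [-1.555, -0.262, 0.261]
wrist_force: [-0.5, 0.1, -0.6]
width: 0.321
```

```bash
python3 t.py .503 .209 .12 .333
```

```text
t 20.3 pos [0.4865 0.2537 0.1753] F [-0.5462  0.138  -0.5565] w 0.3210860468275459
shift in present tool axes [ 0.0009  0.0554 -0.0476] turn [0.0006 0.0003 0.0006]
```

Emit:
{"method": "jog_arm", "body": {"increments": [[0,0,-0.02,0,0,0,0.25],[0,0,-0.02,0,0,0,0.25],[0,0.02,-0.007,0,0,0,0.25],[0,0.02,0,0,0,0,0.25],[0,0.01,0,0,0,0,0.25],[0,0,0,0,0,0,0.25]]}}

```text
time: 21.05
tool_pos: [0.4994, 0.2071, 0.1217]
tcp_rot: [-1.555, -0.258, 0.264]
wrist_force: [0.1, -0.1, -0.1]
width: 0.317
```

```bash
python3 t.py .503 .209 .09 .333
python3 - <<'E'
from h import *
w=.333;X=np.array([np.cos(w),np.sin(w),0]);Y=np.array([-np.sin(w),np.cos(w),0])
s=readout.read_state(); T=s['tool_pos']
a=[]
for c in ['wrist','side']:
    p=read_camera(c); a.append(p['img'])
    for d in spotter.spot_point(p,'socket_floor')[:1]: print(c,'socket',d['p'],px2w(p,d['location'],.014))
    for d in spotter.masks_of(p,'vial_mid')[:2]:
        P=cloud(p,d['mask'])-T; print(c,round(d['p'],2),d['location'],(P@X).min(),(P@X).max(),(P@Y).min(),(P@Y).max(),P[:,2].min(),P[:,2].max())
b=cv2.resize(a[1][150:270,170:290],(400,400),interpolation=cv2.INTER_CUBIC)
cv2.imwrite('pics/ws.png',cv2.hconcat([cv2.resize(a[0][150:420,150:420],(400,400)),b]))
E
```

```text
t 21.05 pos [0.4994 0.2071 0.1217] F [ 0.1045 -0.0709 -0.1118] w 0.31712885020503195
shift in present tool axes [0.0042 0.0317 0.0006] turn [-0.0004 -0.0003 -0.0034]
wrist socket 0.86 [0.50345019 0.21054349 0.014     ]
wrist 0.82 [290.5, 297.2] -0.028010722687656767 0.025442800508643944 -0.1282932364154798 0.014656388594400856 -0.12358673636096033 0.020969613459621825
wrist 0.71 [410.5, 198.6] -0.036152085680777095 0.17407063792865618 -0.12684512856935914 0.07077099380709732 -0.12238204796384887 0.017600576734182458
side socket 0.82 [0.52105205 0.21116429 0.014     ]
side 0.72 [194.9, 282.4] 0.04805256447243847 0.11539613435272303 0.13459426761185783 0.2948591548112576 -0.12131295687389364 -0.04137938623464053
side 0.7 [299.3, 277.3] -0.23273286282345979 -0.19390775303691066 0.014746739418324842 0.12768557416938567 -0.12267360933934389 -0.054577854229566944
```

View pics/ws.png

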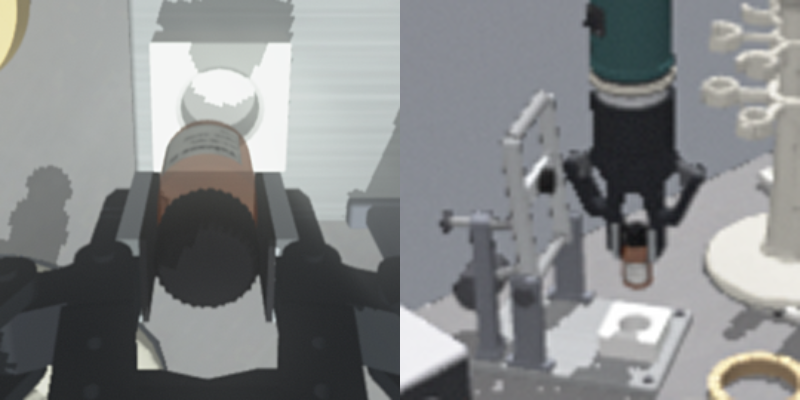

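Emit:
{"method": "jog_arm", "body": {"increments": [[0.003,0.01,0.0007,0,0,-0.003,0.25],[0.001,0.01,0,0,0,0,0.25],[0,0.01,0,0,0,0,0.25],[0,0,0,0,0,0,0.25]]}}

```text
time: 21.85
tool_pos: [0.5049, 0.2099, 0.0917]
tcp_rot: [-1.554, -0.264, 0.258]
wrist_force: [-0.7, -1.2, 0.0]
width: 0.314
```

```bash
python3 t.py .503 .2093 .057 .333
```

```text
t 21.85 pos [0.5049 0.2099 0.0917] F [-0.6557 -1.1625  0.0139] w 0.31360765514682154
shift in present tool axes [-0.0022  0.0347  0.0001] turn [-0.0004 -0.0001  0.0041]
```

Emit:
{"method": "jog_arm", "body": {"increments": [[-0.002,0,0,0,0,0.004,0.25],[0,0.004,0,0,0,0,0.25],[0,0.004,0,0,0,0,0.25],[0,0,0,0,0,0,0.25]]}}

```text
time: 22.35
tool_pos: [0.5031, 0.2092, 0.0834]
tcp_rot: [-1.555, -0.261, 0.261]
wrist_force: [0.3, 0.4, -0.7]
width: 0.318
```

```bash
python3 t.py .503 .2093 .057 .333
```

```text
t 22.35 pos [0.5031 0.2092 0.0834] F [ 0.258   0.4223 -0.7387] w 0.31842137150055005
shift in present tool axes [-0.0001  0.0264  0.0001] turn [-0.0004 -0.0002  0.0002]
```

Emit:
{"method": "jog_arm", "body": {"increments": [[0,0.004,0,0,0,0,0.25],[0,0.004,0,0,0,0,0.25],[0,0.003,0,0,0,0,0.25],[0,0,0,0,0,0,0.25]]}}

```text
time: 22.85
tool_pos: [0.5033, 0.2093, 0.0718]
tcp_rot: [-1.554, -0.262, 0.261]
wrist_force: [-0.7, -0.2, -0.6]
width: 0.312
```

```bash
python3 t.py .503 .2093 .057 .333
```

```text
t 22.85 pos [0.5033 0.2093 0.0718] F [-0.747  -0.1684 -0.6077] w 0.31158116573070205
shift in present tool axes [-0.0003  0.0148  0.0001] turn [-0.0004 -0.0002  0.0006]
```

Emit:
{"method": "jog_arm", "body": {"increments": [[0,0.004,0,0,0,0,0.25],[0,0.004,0,0,0,0,0.25],[0,0.003,0,0,0,0,0.25],[0,0.002,0,0,0,0,0.25],[0,0,0,0,0,0,0.25]]}}

```text
time: 23.48
tool_pos: [0.5033, 0.2093, 0.0578]
tcp_rot: [-1.555, -0.262, 0.261]
wrist_force: [-0.5, 1.3, -0.2]
width: 0.314
```

```bash
python3 t.py .503 .2093 .057 .333
```

```text
t 23.475 pos [0.5033 0.2093 0.0578] F [-0.4834  1.2847 -0.1621] w 0.31421238000830026
shift in present tool axes [-0.0003  0.0008  0.0001] turn [-0.0004 -0.0002  0.0005]
```

Emit:
{"method": "jog_arm", "body": {"increments": [[0,0.001,0,0,0,0,0.25],[0,0,0,0,0,0,0.25]]}}

```text
time: 23.72
tool_pos: [0.5034, 0.2093, 0.0569]
tcp_rot: [-1.554, -0.262, 0.261]
wrist_force: [-0.9, -0.7, -0.9]
width: 0.321
```

Emit:
{"method": "jog_arm", "body": {"increments": [[0,0,0,0,0,0,0.35],[0,0,0,0,0,0,0.45],[0,0,0,0,0,0,0.5],[0,0,0,0,0,0,0.55],[0,-0.01,0,0,0,0,0.55],[0,-0.02,0,0,0,0,0.55],[0,-0.03,0,0,0,0,0.55],[0,-0.03,0,0,0,0,0.55],[0,-0.03,0,0,0,0,0.55],[0,0,0,0,0,0,0.55]]}}

```text
time: 24.98
tool_pos: [0.5041, 0.2095, 0.1843]
tcp_rot: [-1.554, -0.264, 0.258]
wrist_force: [-0.1, 1.0, -0.2]
width: 0.552
```

Emit:
{"method": "jog_arm", "body": {"increments": [[-0.03,-0.03,0,0,0,0,0.55],[-0.03,-0.03,0,0,0,0,0.55],[0,0,0,0,0,0,0.55]]}}

```text
time: 25.35
tool_pos: [0.4448, 0.1889, 0.2433]
tcp_rot: [-1.555, -0.261, 0.261]
wrist_force: [1.4, -0.2, -0.1]
width: 0.553
```

```bash
python3 - <<'E'
from h import *
s=readout.read_state(); print(s['time'],s['tool_pos'],s['wrist_force'])
a=[]
for c in ['wrist','side']:
    p=read_camera(c); a.append(p['img'])
    for d in spotter.masks_of(p,'vial_mid')[:4]:
        P=cloud(p,d['mask']); P=P[(P[:,2]>.035)]
        t=P[P[:,2]>np.percentile(P[:,2],98)-.004]
        print(c,round(d['p'],2),np.round(d['location']),'top',t.mean(0).round(4),np.ptp(t,axis=0).round(3),P[:,2].max())
cv2.imwrite('pics/fin.png',cv2.hconcat([cv2.resize(a[0],(450,338)),cv2.resize(a[1][150:270,165:285],(338,338),interpolation=cv2.INTER_CUBIC)]))
E
python3 e.py | grep -A1 -e wrist
```

```text
25.35 [0.44484602 0.18894849 0.24332587] [ 1.40865091 -0.1586261  -0.13052883]
wrist 0.85 [358. 185.] top [0.5022 0.2085 0.0751] [0.025 0.024 0.005] 0.07726223169723673
wrist 0.82 [97. 55.] top [0.2579 0.2359 0.0611] [0.025 0.024 0.005] 0.06346502256343473
wrist 0.7 [528. 213.] top [0.5868 0.2158 0.1918] [0.03  0.055 0.013] 0.2014485553109542
side 0.72 [195. 286.] top [0.4553 0.5012 0.0767] [0.002 0.006 0.007] 0.07977878447773978
side 0.63 [168. 319.] top [0.4765 0.5734 0.0642] [0.021 0.022 0.006] 0.06841169616434095
side 0.48 [241. 244.] top [0.5007 0.2146 0.0777] [0.016 0.017 0.004] 0.0797357341581929
wrist 379
{30: 0, 34: 0, 38: 0, 42: 225, 46: 114, 50: 25, 54: 13, 58: 2, 62: 0, 66: 0, 70: 0, 74: 0, 78: 0, 82: 0, 86: 0, 90: 0, 94: 0, 98: 0, 102: 0, 106: 0, 110: 0, 114: 0, 118: 0, 122: 0, 126: 0, 130: 0, 134: 0}
```

View pics/fin.png

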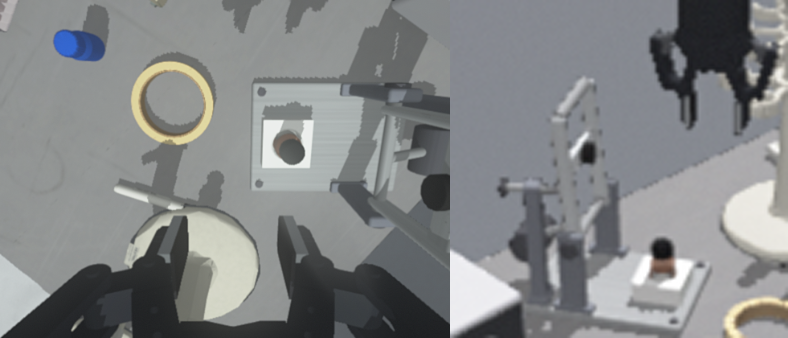

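```bash
python3 -c "
from workcell import bot
print(bot.finish_job())"
```

```text
the job is handed in; nothing more can be done
None
```

The press is open with its arm resting on the stop screw, and the amber vial stands in the socket. I handed the job in at about 25.5 s; no verdict is reported.

- **Arm:** I pinched the handle bar, swung it past the balance point and eased it back in steps of about 1 mm. Contact came at about 1.64 rad: the force on the hand went from about +1.2 N to about −0.8 N and the arm stopped following the steps. After release it did not move, and the last picture shows it resting on the screw.
- **Vial:** The last wrist picture puts the cap top at z ≈ 0.075 m, against 0.076 m when fully home. It lies within about 1 mm of the socket centre I had measured, and the vial looks upright. No clear upward force showed at touchdown, so "fully home" rests on the tool height and the cap height.
- **Bystanders:** The path kept clear of the other things, and those in the last pictures look undisturbed. I did not measure their positions again.
- **Checks that were weak or disagreed:**
  - Wrist force noise of about ±0.7 N made the screw contact hard to see at first; I took two readings for contact and then discarded them.
  - The side camera placed the cap about 6 mm off in y, from a low-confidence, partial view, so I relied on the wrist camera.

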